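Slide the gouge tray across the gap into its rack bay

TASK

Slide the tray of carving gouges off the bench riser, across the open gap and into the rack bay, until its nose is snug against the bumper of the stop at the far end, with the bumper's springy pad pressed right in. Do not lift or carry the tray: keep it level and low as it crosses, with no sagging into the gap; do not ram or jam it, and do not push the stop out of its setting. Let go of it there, with all three gouges still in their slots and the other things on the bench left alone.

Things in the scene. Friction and masses are not known exactly. Their poses are not given: they have to be found in the camera images.
- tray: Open pine tray, 220 mm long (x), 120 mm wide (y), rim 24 mm high, three gouges in lengthwise slots; 0.5 to 0.85 kg in all. Origin: centre of the underside. The +x end is the nose and enters the bay first. At the tail (-x) end stands a board 16 mm thick along x, its upper part 80 mm wide, top 76 mm above the underside. Starts on the riser, nose up to 8 mm past the edge.
- tray_pull (a point): Where the tail board can be pinched from above, fingers closing along the tray's x: middle of the board, 60 mm above the underside, 16 mm below its top, 102 mm behind the tray's origin, 212 mm behind the nose. Gouges rise no more than 30 mm above the underside.
- tray_nose (a point): Middle of the lower edge of the tray's nose, 110 mm ahead of its origin.
- riser: Fixed wooden riser on which the tray starts: deck 220 mm (x) by 200 mm (y), top 70 mm above the bench, 2 mm higher than the bay's deck. Origin: centre of its foot at bench height. +x points across the gap to the bay.
- riser_edge (a point): Middle of the riser's top edge at the gap (110 mm along +x from its origin, at deck height).
- bay: Fixed low rack bay, 300 mm (x) by 170 mm (y), flat deck 68 mm above the bench. Rails 28 mm high at both sides, 126 mm apart (3 mm play each side of the tray), flared at the mouth to about 133 mm. Origin: centre of its foot at bench height. +x points into the bay, away from the riser. Turned up to 0.05 rad and set up to 10 mm sideways from the riser. The tray drags on it with 2 to 9 N.
- bay_mouth (a point): Start of the flat deck at the bay's mouth, on its centre line, at deck height (138 mm along -x from the bay's origin). A lip slopes down 6 mm over the 14 mm before it. From the riser's edge to here is 137 to 157 mm, over half the tray's length: a tray that is not held up at the tail tips in.
- stop: Pine stop block at the bay's far end, 22 x 80 x 28 mm (x, y, z), black knob on top. Origin: middle of the lower edge of its face towards the tray; x as the bay's. A rigid bumper rod with a black rubber pad juts from the face along -x: pressed in, the pad stands 8 to 36 mm out, different each time. The pad springs 4 mm at about 1 N. The block is held by friction and slips along +x above 14 N.
- gouge0: Carving gouge lying in the tray's -y slot: square wooden handle 105 x 20 x 20 mm and a steel blade, 165 mm in all. Origin: underside, 30 mm from the handle's middle towards the blade.
- gouge1: The same, in the tray's middle slot.
- gouge2: The same, in the tray's +y slot.
- whetstone: Grey whetstone, 50 x 120 x 22 mm, lying on the bench in the gap. Leave alone. Origin: centre of the underside.
- tape: Roll of tape, 90 mm across, 30 mm high, lying flat on the bench on the robot's side of the gap. Leave alone. Origin: centre of the underside.
- glue: Yellow glue bottle, 50 mm across, 110 mm high, standing beyond the gap. Leave alone. Origin: centre of the underside.
- mallet: Carver's wooden mallet standing on its head, 68 mm across, 200 mm high, left front of the bench. Leave alone. Origin: centre of the underside.
- jar: White cup, 72 mm across, 90 mm high, beyond the riser on its far side. Leave alone. Origin: centre of the underside.
- oil: Small steel can, 44 mm across, 100 mm high, at the right front. Leave alone. Origin: centre of the underside.

How it is judged:
By the outcome, as a careful person would: the job done as asked, in the order asked, and still so for the second after the job is handed in, with the robot touching nothing.
It also fails if it takes over 64 s, if anything falls off the work surface, if the arm or the gripper's body presses on something with over 40 N, if the wrist force passes 120 N, or if a joint passes its speed limit or range.

ROBOT

A 6-joint arm with a two-finger parallel gripper is mounted at the origin on the work surface. World frame = base frame: x ahead of the robot, y to its left, z up, the work surface at z = 0. Lengths are in mm, angles in rad, forces in N, time in s.
With the tool pointing down it reaches from about 400 to 925 mm from the base axis. Payload 12.5 kg.
Tool frame: the origin (TCP) lies between the finger pads; the fingertips stand 19 mm ahead of it and the grasp point (between the pads) is the TCP (env.tips_ahead is the distance from the TCP to the fingertips, in mm); z points along the fingers, y is the line along which they close (so a half turn about z gives the same grasp; the last joint's range is limited). The gripper opens to 95 mm and grips with 3 to 60 N. Pads are 20 mm wide; open, the fingers measure 119 mm over their backs; the gripper's body (75 mm by 180 mm) begins 59 mm behind the grasp point.
Start: joints at [-1.335, 0.491, 1.559, -0, 1.092, -0.106], TCP at [209.513, -588.854, 233.661] pointing down, gripper open.
Joint ranges: [-3.1, 3.1], [-0.84, 2.19], [0.05, 2.79], [-1.13, 4.28], [0.06, 2.93], [-2.69, 2.69]. Speed limits (rad/s): [2.22, 2.22, 2.79, 3.14, 3.14, 3.14].

INTERFACE

Orientations are given as [roll, pitch, yaw] about the fixed x, y, z axes, in that order (R = Rz(yaw) Ry(pitch) Rx(roll)).
In Python, from cell import env gives the robot as it stands.
- The arm moves only by the shell command python3 -m crank 'ROWS'. ROWS is JSON, a list of rows, each a list of 5 numbers: the shift along the tool's x, y, z in mm, then the turn about the tool's z in degrees, then the finger opening in mm, from 0 to 95.1. In form: [[dx, dy, dz, yaw, grip], ...]. A call has 1 to 10 rows; each row is the pose to reach, as a shift and turn from the pose commanded when the call began, along the tool's axes at that moment; what a row does not reach only later rows make up. A row lasts 1/12 s, in which the tool goes at most 41.7 mm and 7.16 degrees, less where a joint would pass 70% of its speed; a pose out of reach is approached as far as the arm can. A call with a gripper value outside its range is refused whole. The fingers move at their own pace and stop on an object; the grip force is fixed at half the most. Time passes only in rows, so rows that repeat a pose let the fingers close. It gives the time, the measured TCP pose, the force, the opening and the grip force at its end, in the units of the state.
- env.state(): the state, without advancing time (a new reading comes with each control period).
- env.read_camera(name): name is "scene" or "top" or "wrist"; returns a dict with "img" (400x640x3 uint8, blue, green, red), "K" (3x3 intrinsics, pixels), "k1" (the pictures are not rectified: a ray, as slopes to the right and down, at radius r is drawn at 1 + k1 r^2 times it, then the intrinsics apply), "pose" (4x4, takes a point from camera to world coordinates). Camera axes: x right, y down, z forward; pixel columns grow to the right and rows downward; lengths in mm; the calibration is good to about 2 mm. A picture is of the moment at which its call begins. There is no depth.
- env.job_done(): hands the job in; it is judged then, once.
The state is a dict: "t": time; "joints": joint angles; "qvel": joint speeds; "tau": joint torques, N m; "eef_pos": TCP position; "tcp_rot": TCP orientation; "ft_force": force on the tool from outside, world axes, zero at the start; "moment": the same for the moment, N m; "opening": opening from 0.0 (shut) to 1.0 (fully open); "grip_force": force on a finger pad.
Only numpy, scipy, OpenCV 4.12 (cv2) and the standard library are available. Lean on these libraries where they do the work, as an engineer would, in place of code of your own. Each camera call takes 0.05 s, during which the arm holds its last target. There are 200 camera calls.

## Working session

There is one attempt and no reset: what is moved stays moved. The work goes in short steps, Python scripts to look and compute and a shell command to move; the robot and the scene stay as the last step left them, time stands still between calls to the robot, and variables do not carry over. Pictures are saved under pics/ and viewed, at most 10 in all, crops included, and the job is handed in when it is done.

```bash
mkdir -p pics; cat > h.py <<'E'
import numpy as np, cv2
from cell import env
def save(name,fn):
    c=env.read_camera(name); cv2.imwrite('pics/'+fn+'.png',c['img']); np.savez('pics/'+fn+'.npz',K=c['K'],k1=c['k1'],pose=c['pose']); return c
def w(fn,pts,z):
    c=np.load('pics/'+fn+'.npz'); K=c['K'];P=c['pose'];k=float(c['k1']); out=[]
    zs=np.broadcast_to(z,len(pts))
    u=cv2.undistortPoints(np.array(pts,float).reshape(-1,1,2),K,np.array([k,0,0,0.])).reshape(-1,2)
    for (a,b),zz in zip(u,zs):
        d=P[:3,:3]@[a,b,1]; o=P[:3,3]; out.append(o+d*(zz-o[2])/d[2])
    return np.array(out)
def proj(fn,X):
    c=np.load('pics/'+fn+'.npz'); P=np.linalg.inv(c['pose'])
    r,_=cv2.Rodrigues(P[:3,:3]); return cv2.projectPoints(np.array(X,float).reshape(-1,1,3),r,P[:3,3],c['K'],np.array([float(c['k1']),0,0,0.]))[0].reshape(-1,2)
E
python3 - <<'E'
from h import *
for n in('scene','top'):
    c=save(n,n+'0'); print(n,c['k1'],c['pose'].round(2).tolist())
s=env.state(); print(s)
E
```

```text
scene 0.0019071956180342243 [[0.58, 0.64, -0.5, 1164.42], [0.81, -0.45, 0.38, -440.53], [0.01, -0.63, -0.78, 1109.83], [0.0, 0.0, 0.0, 1.0]]
top 0.03604531011208404 [[-0.01, -0.97, 0.23, 186.74], [-1.0, 0.01, 0.0, 24.36], [-0.0, -0.23, -0.97, 1547.25], [0.0, 0.0, 0.0, 1.0]]
{'t': 0.1, 'joints': array([-1.33457910e+00,  4.91467585e-01,  1.55934879e+00, -2.03415036e-07,
        1.09170039e+00, -1.05608366e-01]), 'qvel': array([ 0.00085107, -0.00100464, -0.00225272, -0.00095449, -0.00041842,
        0.00128266]), 'tau': array([ 4.20667115e-03, -6.13623691e+01, -2.58606684e+01,  6.94424543e-02,
        4.70070890e-02, -4.62357934e-05]), 'eef_pos': array([ 209.4792574 , -588.66006263,  233.15354802]), 'tcp_rot': array([-3.14067368e+00, -9.72326697e-05,  3.41825646e-01]), 'ft_force': array([-0.14816358,  0.55458896, -0.57771854]), 'moment': array([ 0.05037261,  0.02359315, -0.00508041]), 'grip_force': 0.0, 'opening': 0.9985287538473823}
```

View pics/top0.png

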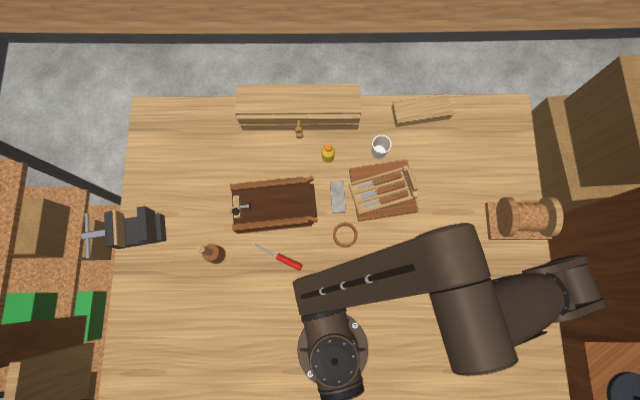

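View pics/scene0.png

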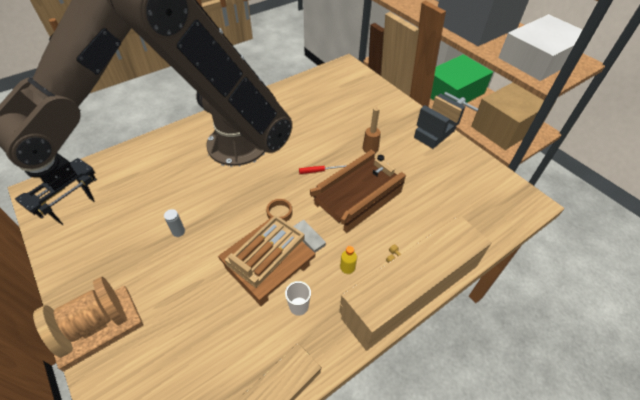

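Top view: tray on its riser at about (382,190), bay at (273,203), stop at its left end near (238,207). In the scene view the tray is at (267,255) and the bay at (357,190). Next I'll enlarge both.

```bash
python3 - <<'E'
import cv2
a=cv2.imread('pics/top0.png')[150:240,222:426]; cv2.imwrite('pics/ct.png',cv2.resize(a,None,fx=3.9,fy=3.9,interpolation=cv2.INTER_CUBIC))
a=cv2.imread('pics/scene0.png')[145:305,212:412]; cv2.imwrite('pics/cs.png',cv2.resize(a,None,fx=3.7,fy=3.7,interpolation=cv2.INTER_CUBIC))
E
```

```text
(no output)
```

View pics/ct.png

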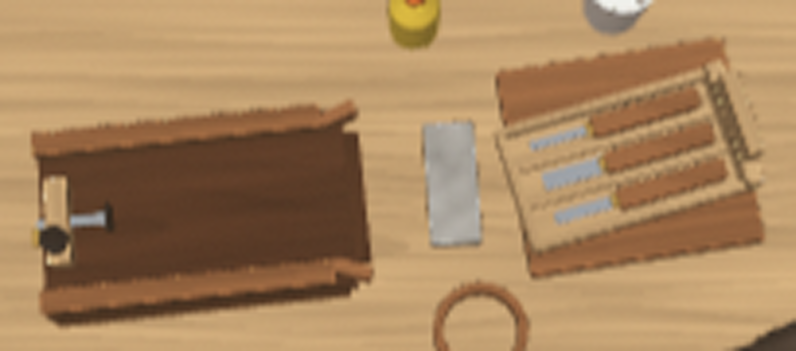

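View pics/cs.png

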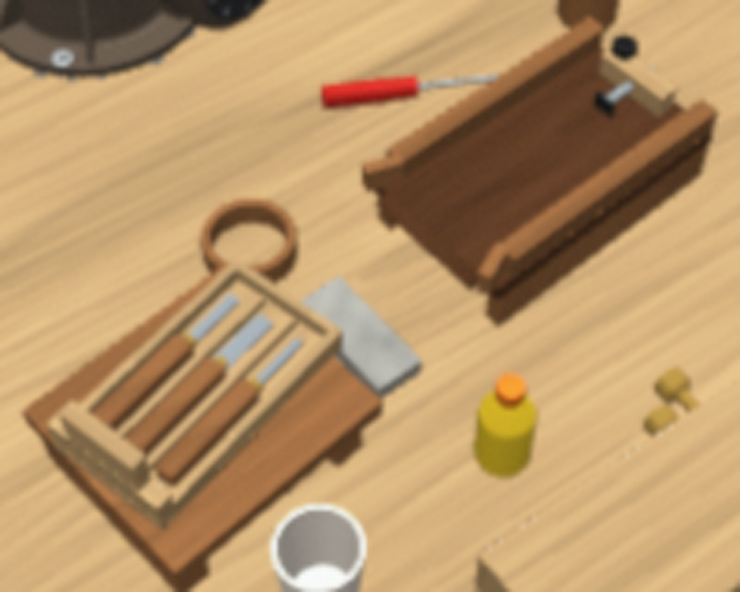

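The top crop shows the riser deck corners at (498,73), (723,40), (763,240) and (532,277), and the bay mouth at about (365,200). The stop is at (55,220), with its pad at (108,217). The scene crop shows the tail board at (105,440) and the pad at (605,102).

```bash
python3 - <<'E'
from h import *
T=lambda p:(np.array(p)+.5)/3.9-.5+[222,150]
S=lambda p:(np.array(p)+.5)/3.7-.5+[212,145]
print('riser top',w('top0',T([(498,73),(723,40),(763,240),(532,277)]),70).round(0).tolist())
print('riser scene',w('scene0',S([(380,405),(180,570),(25,415)]),70).round(0).tolist())
print('tray rim nose top',w('top0',T([(498,135),(535,250)]),94).round(0).tolist(),'scene',w('scene0',S([(338,335),(238,265)]),94).round(0).tolist())
print('board top scene', w('scene0',S([(65,410),(145,470),(150,460),(75,403)]),146).round(0).tolist())
print('bay rail ends top', w('top0',T([(33,133),(355,102),(370,268),(42,292)]),96).round(0).tolist())
print('deck mouth top', w('top0',T([(360,135),(370,268)]),[68,68]).round(0).tolist())
print('stop pad top', w('top0',T([(108,217),(70,177),(70,262)]),[82,96,96]).round(0).tolist(),'scene',w('scene0',S([(605,102)]),82).round(0).tolist())
E
```

```text
riser top [[637.0, -68.0, 70.0], [669.0, -283.0, 70.0], [474.0, -310.0, 70.0], [441.0, -96.0, 70.0]]
riser scene [[643.0, -70.0, 70.0], [675.0, -278.0, 70.0], [484.0, -312.0, 70.0]]
tray rim nose top [[570.0, -66.0, 94.0], [461.0, -97.0, 94.0]] scene [[580.0, -68.0, 94.0], [469.0, -97.0, 94.0]]
board top scene [[547.0, -295.0, 146.0], [627.0, -271.0, 146.0], [622.0, -264.0, 146.0], [546.0, -286.0, 146.0]]
bay rail ends top [[574.0, 365.0, 96.0], [602.0, 67.0, 96.0], [445.0, 53.0, 96.0], [425.0, 350.0, 96.0]]
deck mouth top [[578.0, 63.0, 68.0], [450.0, 54.0, 68.0]]
stop pad top [[497.0, 296.0, 82.0], [532.0, 329.0, 96.0], [453.0, 326.0, 96.0]] scene [[497.0, 298.0, 82.0]]
```

```bash
cat >> h.py <<'E'
def go(p,yawdeg=None):
    "shift in tool axes from measured pose to world p; turn about tool z"
    s=env.state(); from scipy.spatial.transform import Rotation as R
    r=R.from_euler('xyz',s['tcp_rot']); d=r.inv().apply(np.array(p)-s['eef_pos'])
    # tool z is down: turn about tool z by a => world yaw decreases by a
    a=None if yawdeg is None else round(np.degrees(s['tcp_rot'][2])-yawdeg,2)
    print('tcp',s['eef_pos'].round(1),'yaw',np.degrees(s['tcp_rot'][2]).round(2),'shift',d.round(1),'turn',a)
E
python3 - <<'E'
from h import *
c=env.read_camera('wrist'); print(c['pose'].round(2).tolist(),c['K'].round(0).tolist())
go([500,-100,450],12)
E
```

```text
[[0.34, -0.9, -0.28, 289.18], [-0.94, -0.32, -0.1, -560.6], [-0.0, 0.3, -0.95, 384.18], [0.0, 0.0, 0.0, 1.0]] [[311.0, 0.0, 320.0], [0.0, 311.0, 195.0], [0.0, 0.0, 1.0]]
tcp [ 209.5 -588.7  233.2] yaw 19.59 shift [ 437.5 -363.2 -216.5] turn 7.59
```

```bash
python3 - <<'E'
from h import *
go([520,20,330],6)
E
```

```text
tcp [ 209.5 -588.7  233.2] yaw 19.59 shift [ 496.6 -469.5  -96.4] turn 13.59
```

```bash
python3 -m crank '[[28,-28,-20,0,95],[56,-54,-60,1,95],[84,-80,-96,2,95],[112,-106,-96,3,95],[140,-132,-96,4,95],[168,-158,-96,5,95],[196,-184,-96,6,95],[224,-210,-96,7,95],[252,-238,-96,8,95],[270,-255,-96,9,95]]'; python3 - <<'E'
from h import *
go([520,20,330],6)
E
```

```text
t: 0.98
eef_pos: [379.0, -255.1, 329.7]
tcp_rot: [-3.141, -0.0, 0.185]
ft_force: [0.0, -1.2, 0.2]
opening: 1.0
grip_force: 0.0
tcp [ 379.  -255.1  329.7] yaw 10.59 shift [ 1.892e+02 -2.445e+02 -2.000e-01] turn 4.59
```

```bash
python3 -m crank '[[24,-30,0,1,95],[48,-62,0,2,95],[72,-93,0,3,95],[96,-124,0,4,95],[120,-155,0,4.6,95],[144,-186,0,4.6,95],[168,-217,0,4.6,95],[189,-244,0,4.6,95],[189,-244,0,4.6,95],[189,-244,0,4.6,95]]'; python3 - <<'E'
from h import *
c=save('wrist','w1'); im=c['img']; print(env.state()['eef_pos'])
cv2.imwrite('pics/w1b.png',cv2.resize(im,(800,500),interpolation=cv2.INTER_CUBIC))
E
```

```text
t: 1.82
eef_pos: [519.6, 17.8, 329.1]
tcp_rot: [-3.142, 0.001, 0.107]
ft_force: [0.4, -0.3, 0.7]
opening: 0.999
grip_force: 0.0
[519.16933801  16.7527011  329.2172501 ]
```

View pics/w1b.png

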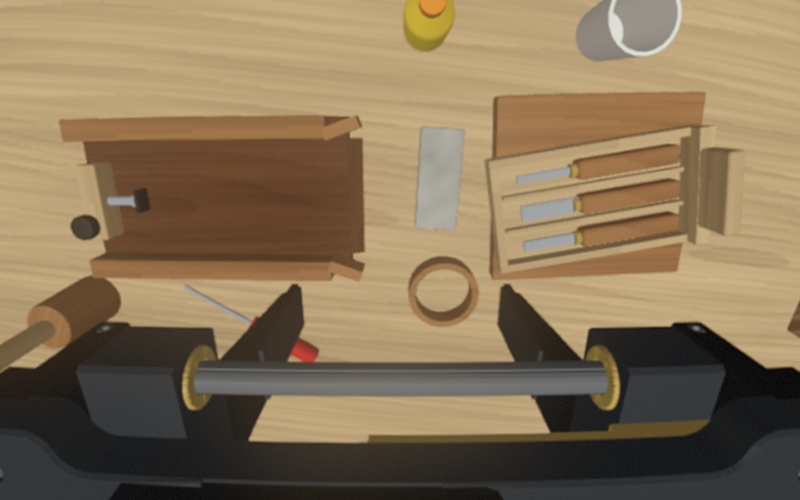

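The wrist view shows the bay at (215,200), with the pad at (142,200) and the bay mouth edge at about (352,195). The tray is at (600,195), turned on the riser, and the tail board is at (715,190). I'll enlarge both.

```bash
python3 - <<'E'
import cv2
im=cv2.imread('pics/w1.png')
cv2.imwrite('pics/w1r.png',cv2.resize(im[70:225,385:600],None,fx=3.7,fy=3.7,interpolation=cv2.INTER_CUBIC))
cv2.imwrite('pics/w1l.png',cv2.resize(im[85:230,45:300],None,fx=3.1,fy=3.1,interpolation=cv2.INTER_CUBIC))
E
```

```text
(no output)
```

View pics/w1r.png

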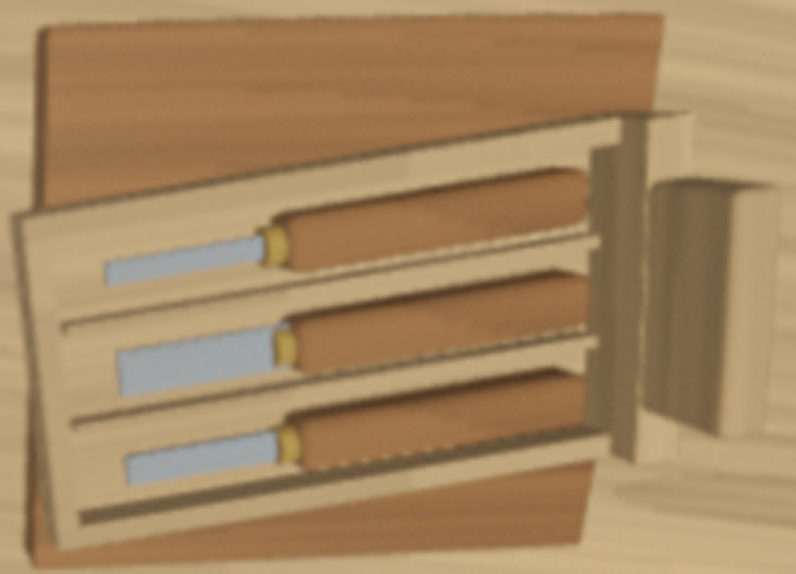

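View pics/w1l.png

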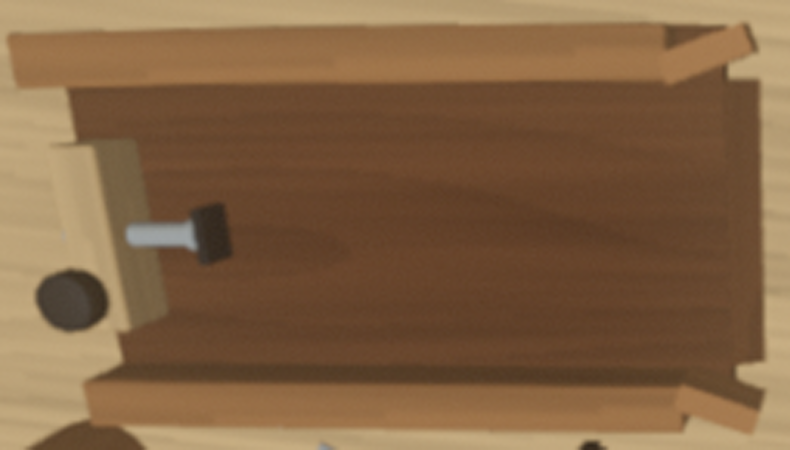

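The riser crop shows the tray rim's outer corners at (18,214), (618,118), (60,549) and (610,440). The tail board's top face spans (735,188) to (765,435), and the riser corners are (42,28), (663,15), (580,545) and (32,568). The bay crop shows the inner rail tops along y≈84 and y≈384, the lip end at x≈761 and the pad face at (230,233).

```bash
python3 - <<'E'
from h import *
A=lambda p:(np.array(p,float)+.5)/3.7-.5+[385,70]
B=lambda p:(np.array(p,float)+.5)/3.1-.5+[45,85]
def W(f,p,z): return w('w1',f(p),z)
def ang(a,b): d=b-a; return np.degrees(np.arctan2(d[1],d[0])).round(2)
r=W(A,[(42,28),(663,15),(580,545),(32,568)],70)
print('riser',r[:,:2].round(1).tolist(),'yaw',ang(r[1],r[0]),ang(r[2],r[3]),'edge mid',(r[0]+r[3])/2, 'nose edge normal',ang(r[3],r[0])+90, 'len',np.linalg.norm(r[0]-r[1]),np.linalg.norm(r[0]-r[3]))
t=W(A,[(20,214),(618,118),(610,440),(60,549)],94)
print('tray',t[:,:2].round(1).tolist(),'yaw',ang(t[1],t[0]),ang(t[2],t[3]),ang(t[3],t[0])+90,'w',np.linalg.norm(t[0]-t[3]),'nose',(t[0]+t[3])/2)
b=W(A,[(735,188),(778,185),(765,435),(722,435)],146)
print('board',b[:,:2].round(1).tolist(),b.mean(0).round(1),ang(b[3],b[0])+90,ang(b[2],b[1])+90)
y=W(B,[(200,84.5),(660,81.5),(680,385),(150,381)],96)
print('rails in',y[:,:2].round(1).tolist(),ang(y[1],y[0]),ang(y[2],y[3]))
o=W(B,[(10,35),(663,25),(683,432),(92,425)],96)
print('rails out',o[:,:2].round(1).tolist(),ang(o[1],o[0]),ang(o[2],o[3]))
l=W(B,[(760,80),(763,360)],62); print('lip',l.round(1).tolist(),ang(l[1],l[0])+90)
p=W(B,[(225,205),(232,258),(230,233)],[90,74,82]); print('pad',p.round(1).tolist())
s=W(B,[(95,145),(130,328)],96); print('stop face top',s.round(1).tolist())
E
```

```text
riser [[639.4, -64.7], [672.8, -282.2], [477.1, -312.7], [444.9, -95.5]] yaw 98.74 98.41 edge mid [542.16565785 -80.07219339  70.        ] nose edge normal 99.01 len 220.13535869832765 196.8800242856504
tray [[578.7, -62.1], [634.6, -258.1], [525.3, -291.0], [462.6, -97.2]] yaw 105.93 107.91 106.83 w 121.223362788784 nose [520.65370514 -79.60486389  94.        ]
board [[616.2, -263.3], [619.0, -277.1], [543.4, -301.0], [541.7, -285.9]] [ 580.  -281.8  146. ] 106.89 107.53999999999999
rails in [[562.6, 284.5], [581.0, 100.1], [456.7, 85.3], [432.6, 319.1]] 95.69 95.9
rails out [[575.7, 364.9], [602.1, 100.1], [435.3, 82.9], [408.0, 349.7]] 95.7 95.84
lip [[583.9, 64.6, 62.0], [460.0, 53.3, 62.0]] 95.23
pad [[513.2, 281.5, 90.0], [485.9, 290.6, 74.0], [499.3, 285.4, 82.0]]
stop face top [[534.3, 332.2, 96.0], [456.3, 325.5, 96.0]]
```

```bash
python3 - <<'E'
from h import *
go([581,-282,250],16.9)
E
```

```text
tcp [519.2  16.8 329.2] yaw 6.07 shift [ 30.  303.6  79.2] turn -10.83
```

```bash
python3 -m crank '[[3,33,0,-1.5,95],[6,66,0,-3,95],[9,99,0,-4.5,95],[12,132,10,-6,95],[15,165,20,-7.5,95],[18,198,35,-9,95],[21,231,50,-10.8,95],[25,264,65,-10.8,95],[30,304,79,-10.8,95],[30,304,79,-10.8,95]]'; python3 -m crank '[[0,0,0,0,95],[0,0,0,0,95],[0,0,0,0,95]]'; python3 - <<'E'
from h import *
go([581,-282,130],16.9)
c=save('wrist','w2'); im=c['img']
# project expected board top corners (z=146) and rim corners
a=np.radians(106.9); u=np.array([np.cos(a),np.sin(a)]); v=np.array([-u[1],u[0]]); n=np.array([520.7,-79.6])
X=[[*(n+u*(-110+dx)+v*dy),z] for dx,dy,z in [(-110,-40,146),(-110,40,146),(-94,-40,146),(-94,40,146),(110,-60,94),(110,60,94)]]
q=proj('w2',X); print(q.round(1).tolist())
for p in q: cv2.circle(im,tuple(int(i) for i in p.round()),1,(255,0,255),-1)
cv2.imwrite('pics/w2b.png',cv2.resize(im,(800,500)))
E
```

```text
t: 2.7
eef_pos: [579.5, -289.4, 247.2]
tcp_rot: [-3.14, 0.003, 0.287]
ft_force: [0.3, -0.4, -1.2]
opening: 0.999
grip_force: 0.0
t: 2.95
eef_pos: [580.4, -282.5, 251.5]
tcp_rot: [3.141, -0.001, 0.293]
ft_force: [-0.0, -0.1, -0.5]
opening: 0.997
grip_force: 0.0
tcp [ 580.4 -282.5  251.5] yaw 16.77 shift [  0.6  -0.3 121.5] turn -0.13
[[330.1, 151.8], [329.4, 239.6], [310.9, 151.8], [311.8, 239.6], [109.1, 125.1], [130.0, 234.9]]
```

View pics/w2b.png

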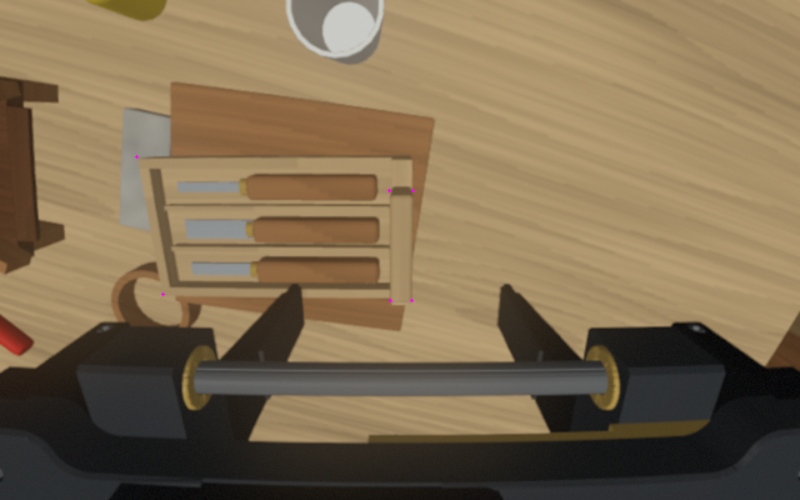

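The predicted board corners (magenta, around (400,190) to (400,300)) land on the real board, so the estimate is good. I'll descend and grip.

```bash
python3 -m crank '[[0.5,0,25,0,95],[0.5,0,55,0,95],[0.5,0,85,0,95],[0.5,0,105,0,95],[0.5,0,115,0,95],[0.5,0,121,0,95],[0.5,0,121,0,95],[0.5,0,121,0,95]]'; python3 -m crank '[[0,0,0,0,60],[0,0,0,0,40],[0,0,0,0,30],[0,0,0,0,22],[0,0,0,0,10],[0,0,0,0,5],[0,0,0,0,5],[0,0,0,0,5],[0,0,0,0,5]]'; python3 - <<'E'
from h import *
go([581,-282,130],16.9); s=env.state(); print(s['ft_force'],s['moment'],s['opening']*95.1)
E
```

```text
t: 3.67
eef_pos: [581.9, -282.6, 130.9]
tcp_rot: [3.14, -0.001, 0.293]
ft_force: [0.3, -0.9, -0.3]
opening: 0.998
grip_force: 0.0
t: 4.42
eef_pos: [581.4, -282.7, 129.6]
tcp_rot: [3.142, 0.0, 0.293]
ft_force: [-0.2, -0.4, -0.2]
opening: 0.425
grip_force: 0.0
tcp [ 581.4 -282.7  129.6] yaw 16.78 shift [-0.2 -0.7 -0.4] turn -0.12
[-0.22577262 -0.4384235  -0.20502916] [-0.03326246 -0.00509715 -0.03226744] 40.407978549755974
```

```bash
python3 -m crank '[[0,0,0,0,5],[0,0,0,0,5],[0,0,0,0,5],[0,0,0,0,5],[0,0,0,0,5],[0,0,0,0,5],[0,0,0,0,5],[0,0,0,0,5],[0,0,0,0,5]]';python3 - <<'E'
from h import *
# bay line: x=518.1-.1007*(y-100), yaw 95.75. TCP target along bay axis: mouth (520.6,73)
a=np.radians(95.75); u=np.array([np.cos(a),np.sin(a)]); m=np.array([520.6,73.])
for s in (-140,-100,-60,-30,0,100,200,212): # nose position along bay from mouth
    p=m+u*(s-212); print(s,p.round(1)); go([*p,129.6],5.75)
E
```

```text
t: 5.17
eef_pos: [581.5, -282.6, 129.6]
tcp_rot: [3.142, -0.0, 0.293]
ft_force: [0.7, 1.2, -0.3]
opening: 0.168
grip_force: 30.0
-140 [ 555.9 -277.2]
tcp [ 581.5 -282.6  129.6] yaw 16.78 shift [-23.  -12.5   0. ] turn 11.03
-100 [ 551.9 -237.4]
tcp [ 581.5 -282.6  129.6] yaw 16.78 shift [-15.3 -51.8   0. ] turn 11.03
-60 [ 547.9 -197.6]
tcp [ 581.5 -282.6  129.6] yaw 16.78 shift [ -7.7 -91.1   0. ] turn 11.03
-30 [ 544.8 -167.8]
tcp [ 581.5 -282.6  129.6] yaw 16.78 shift [  -1.9 -120.5    0. ] turn 11.03
0 [ 541.8 -137.9]
tcp [ 581.5 -282.6  129.6] yaw 16.78 shift [   3.8 -149.9    0. ] turn 11.03
100 [531.8 -38.4]
tcp [ 581.5 -282.6  129.6] yaw 16.78 shift [  22.9 -248.1    0. ] turn 11.03
200 [521.8  61.1]
tcp [ 581.5 -282.6  129.6] yaw 16.78 shift [  42.1 -346.3    0. ] turn 11.03
212 [520.6  73. ]
tcp [ 581.5 -282.6  129.6] yaw 16.78 shift [  44.4 -358.     0. ] turn 11.03
```

```bash
python3 -m crank '[[-1,-4,0,1,5],[-2,-8,0,2,5],[-3,-12,0,3,5],[-4.5,-16,0,4,5],[-6,-20,0,5,5],[-7.5,-25,0,6,5],[-9,-30,0,7,5],[-10.5,-35,0,8,5],[-12,-40,0,9,5],[-13.5,-45,0,10,5]]';python3 -m crank '[[-0.5,-4,0,1,5],[-0.5,-7.5,0,1,5],[-0.5,-7.5,0,1,5],[-0.5,-7.5,0,1,5]]';python3 - <<'E'
from h import *
go([551.9,-237.4,129.6],5.75); s=env.state(); print(s['ft_force'],s['moment'],s['opening']*95.1)
a=np.radians(95.75); u=np.array([np.cos(a),np.sin(a)]); v=np.array([-u[1],u[0]]); m=np.array([520.6,73.])
n=m-100*u
c=save('wrist','w3'); im=c['img']
X=[[*(n+u*dx+v*dy),z] for dx,dy,z in [(0,-60,94),(0,60,94),(-194,-60,94),(-220,-40,146),(-204,-40,146),(-220,40,146),(-204,40,146)]]
X+=[[*(m+u*dx+v*dy),z] for dx,dy,z in [(-14,-60,62),(-14,60,62),(20,63,96),(20,-63,96)]]
q=proj('w3',X); print(q.round(1).tolist())
for p in q:
    p=tuple(int(i) for i in p.round())
    if 0<=p[0]<640: im[p[1],p[0]]=(255,0,255)
cv2.imwrite('pics/w3b.png',cv2.resize(im[40:300,0:400],None,fx=2,fy=2,interpolation=cv2.INTER_NEAREST))
E
```

```text
t: 6.0
eef_pos: [555.1, -242.9, 129.6]
tcp_rot: [3.142, 0.0, 0.117]
ft_force: [-0.3, -2.2, -2.4]
opening: 0.169
grip_force: 30.0
t: 6.33
eef_pos: [554.0, -235.2, 129.6]
tcp_rot: [-3.141, 0.0, 0.101]
ft_force: [-0.6, 4.5, -0.3]
opening: 0.169
grip_force: 30.0
tcp [ 554.  -235.2  129.6] yaw 5.81 shift [-2.3  2.   0. ] turn 0.06
[-0.56037822  4.54804777 -0.3424551 ] [ 0.32558312  0.03707741 -0.01708318] 16.026710935581296
[[-2.8, 148.1], [44.5, 305.1], [293.4, 144.8], [341.5, 204.9], [306.6, 204.8], [338.0, 343.8], [308.5, 343.8], [-55.4, 143.9], [-12.0, 278.2], [-77.2, 299.9], [-128.7, 150.1]]
```

View pics/w3b.png

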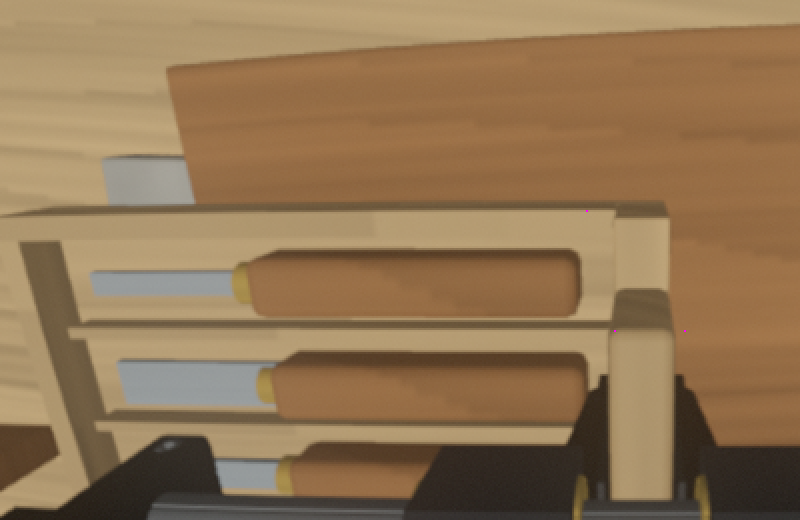

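The tray follows the grip squarely. Its rim line at y≈210 and board corners at y≈329 sit on the prediction for the bay's centre line. Next I'll slide it straight along the bay axis.

```bash
python3 -m crank '[[0,-3,0,0,5],[0,-8,0,0,5],[0,-13,0,0,5],[0,-18,0,0,5],[0,-23,0,0,5],[0,-28,0,0,5],[0,-33,0,0,5],[0,-38,0,0,5],[0,-43,0,0,5],[0,-48,0,0,5]]';python3 -m crank '[[0,-5,0,0,5],[0,-10,0,0,5],[0,-15,0,0,5],[0,-20,0,0,5],[0,-25,0,0,5],[0,-28,0,0,5],[0,-30,0,0,5],[0,-30,0,0,5],[0,-30,0,0,5]]';python3 - <<'E'
from h import *
s=env.state(); print(s['ft_force'],s['moment'],s['opening']*95.1,s['tcp_rot'])
a=np.radians(95.75); u=np.array([np.cos(a),np.sin(a)]); v=np.array([-u[1],u[0]]); m=np.array([520.6,73.])
d=s['eef_pos'][:2]-m; print('nose s',d@u+212,'lat',d@v)
for n in('scene','top'):save(n,n+'4')
X=lambda N:[[*(N+u*dx+v*dy),z] for dx,dy,z in [(0,-60,94),(0,60,94)]]
N=m+u*(d@u+212)
q1=proj('scene4',X(N));q2=proj('top4',X(N));print(q1.round(1),q2.round(1))
A=cv2.imread('pics/scene4.png');B=cv2.imread('pics/top4.png')
def cr(I,q):
    c=q.mean(0).astype(int); I=I.copy()
    k=8;J=cv2.resize(I[c[1]-35:c[1]+35,c[0]-25:c[0]+25],None,fx=k,fy=k,interpolation=cv2.INTER_CUBIC)
    for p in q: cv2.circle(J,tuple(int(round(t)) for t in (p-c+[25.5,35.5])*k),3,(255,0,255),-1)
    return J
cv2.imwrite('pics/c4.png',np.hstack([cr(A,q1),cr(B,q2)]))
E
```

```text
t: 7.22
eef_pos: [549.3, -187.8, 129.7]
tcp_rot: [3.141, -0.0, 0.101]
ft_force: [-0.1, -3.4, -1.2]
opening: 0.168
grip_force: 30.0
t: 7.97
eef_pos: [546.2, -157.9, 129.6]
tcp_rot: [-3.141, 0.0, 0.101]
ft_force: [2.3, 3.6, 0.1]
opening: 0.168
grip_force: 30.0
[2.34478891 3.58957372 0.09970887] [ 0.33270182 -0.23044791  0.02046741] 16.014745540930313 [-3.14069747e+00  1.62769217e-04  1.00807125e-01]
nose s -20.26987250486414 lat -2.3278418304100996
[[336.2 216.8]
 [311.8 195.1]] [[314.9 181.2]
 [318.3 213.6]]
```

View pics/c4.png

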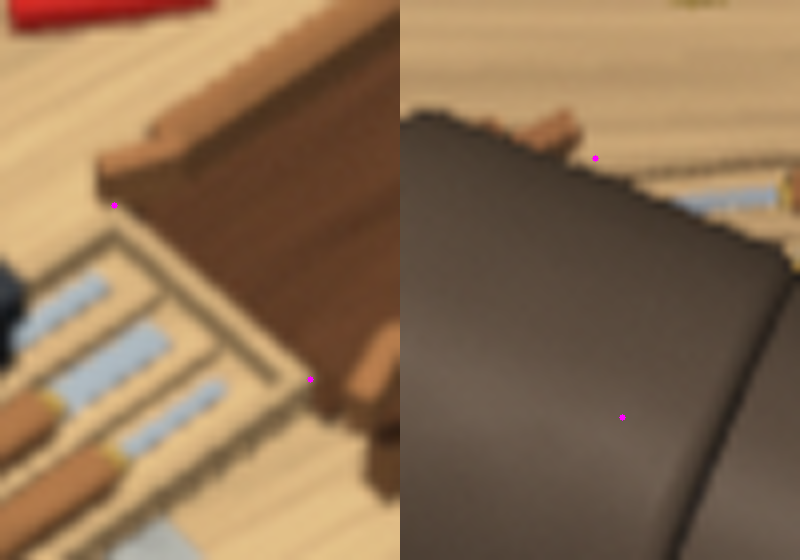

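```bash
python3 - <<'E'
from h import *
a=np.radians(95.75); u=np.array([np.cos(a),np.sin(a)]); v=np.array([-u[1],u[0]]); m=np.array([520.6,73.])
def L(px,z):
    for p in w('scene4',px,z): d=p[:2]-m; print((d@u).round(1),(d@v).round(1))
C=lambda p:(np.array(p,float)+.5)/8-.5+[299,170]
print('tray nose corners');L(C([(114,205),(312,379)]),94)
print('kinks');L(C([(187,155)]),96)
S=lambda p:(np.array(p,float)+.5)/3.7-.5+[212,145]
print('rail inner tops (+y side, -y side)');L(S([(402,163),(600,38),(512,243),(690,110)]),96)
E
```

```text
tray nose corners
-17.8 57.5
-17.3 -63.1
kinks
22.5 57.0
rail inner tops (+y side, -y side)
19.0 61.5
274.9 56.1
30.5 -70.9
269.1 -66.8
```

```bash
python3 -m crank '[[0,-3,0,0,5],[0,-6,0,0,5],[0,-9,0,0,5],[0,-12,0,0,5],[0,-15,0,0,5],[0,-18,0,0,5],[0,-21,0,0,5],[0,-23,0,0,5],[0,-23,0,0,5],[0,-23,0,0,5]]';python3 -c "
from h import *
s=env.state();print(s['ft_force'],s['moment'],s['tcp_rot'])"; python3 -m crank '[[0,-3,0,0,5],[0,-6,0,0,5],[0,-9,0,0,5],[0,-12,0,0,5],[0,-15,0,0,5],[0,-18,0,0,5],[0,-21,0,0,5],[0,-23,0,0,5],[0,-23,0,0,5],[0,-23,0,0,5]]';python3 -c "
from h import *
s=env.state();print(s['ft_force'],s['moment'],s['tcp_rot'])"
```

```text
t: 8.9
eef_pos: [543.9, -135.0, 129.6]
tcp_rot: [-3.141, 0.0, 0.101]
ft_force: [1.0, -0.1, 1.6]
opening: 0.163
grip_force: 30.0
[ 1.0220977  -0.05879201  1.63673316] [-0.10446719 -0.22530547 -0.0062381 ] [-3.14091478e+00  1.02376623e-04  1.00863551e-01]
t: 9.73
eef_pos: [541.6, -112.1, 129.6]
tcp_rot: [-3.141, 0.0, 0.101]
ft_force: [1.7, -0.1, 1.9]
opening: 0.166
grip_force: 30.0
[ 1.69550651 -0.13369925  1.91726638] [-0.27532309 -0.25329775  0.04309193] [-3.14090145e+00  1.06246898e-04  1.00875306e-01]
```

```bash
python3 -m crank '[[0,-3,0,0,5],[0,-6,0,0,5],[0,-9,0,0,5],[0,-12,0,0,5],[0,-15,0,0,5],[0,-18,0,0,5],[0,-21,0,0,5],[0,-23,0,0,5],[0,-23,0,0,5],[0,-23,0,0,5]]'; python3 -m crank '[[0,-3,0,0,5],[0,-6,0,0,5],[0,-9,0,0,5],[0,-12,0,0,5],[0,-15,0,0,5],[0,-18,0,0,5],[0,-21,0,0,5],[0,-23,0,0,5],[0,-23,0,0,5],[0,-23,0,0,5]]';python3 - <<'E'
from h import *
s=env.state();print(s['ft_force'],s['moment'],s['tcp_rot'])
c=save('wrist','w5'); im=c['img']; save('scene','scene5')
a=np.radians(95.75); u=np.array([np.cos(a),np.sin(a)]); v=np.array([-u[1],u[0]]); m=np.array([520.6,73.])
X=[[*(m+u*dx+v*dy),96] for dx,dy in [(20,63),(20,-63)]]; print(proj('w5',X))
cv2.imwrite('pics/w5b.png',cv2.resize(np.vstack([im[60:260,0:400],cv2.imread('pics/scene5.png')[130:290,200:600]])
,None,fx=1.66,fy=1.66,interpolation=cv2.INTER_CUBIC))
E
```

```text
t: 10.57
eef_pos: [539.2, -89.3, 129.6]
tcp_rot: [-3.141, 0.0, 0.101]
ft_force: [0.0, -0.1, 2.8]
opening: 0.164
grip_force: 30.0
t: 11.4
eef_pos: [536.6, -66.5, 129.2]
tcp_rot: [-3.141, 0.001, 0.101]
ft_force: [0.3, -0.6, -7.6]
opening: 0.17
grip_force: 30.0
[ 0.3041512  -0.56955558 -7.62399187] [-0.65324895 -0.04792593 -0.05180387] [-3.14111350e+00  1.16005797e-03  1.01372452e-01]
[[103.18099273 312.8442636 ]
 [ 60.64194755 141.73727455]]
```

View pics/w5b.png

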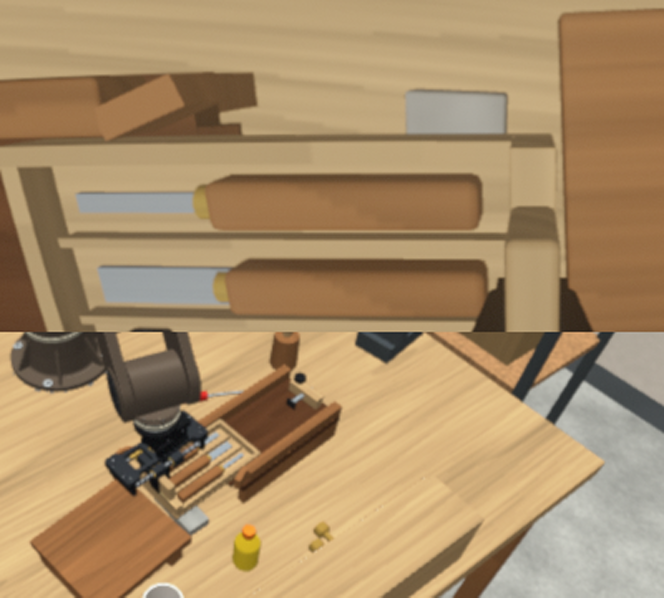

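The nose is in the bay and parallel to the rails: the rim line at y≈140 runs just inside the rail edge at y≈137. The tail is just off the riser, and the gripper carries about 7.6 N. I'll lower 2 mm onto the bay deck.

```bash
python3 -m crank '[[0,-1.5,0.5,0,5],[0,-3,1,0,5],[0,-4.5,1.5,0,5],[0,-5,2,0,5],[0,-5,2,0,5],[0,-5,2,0,5],[0,-5,2,0,5]]'; python3 -m crank '[[0,-3,0,0,5],[0,-6,0,0,5],[0,-9,0,0,5],[0,-12,0,0,5],[0,-15,0,0,5],[0,-18,0,0,5],[0,-21,0,0,5],[0,-23,0,0,5],[0,-23,0,0,5],[0,-23,0,0,5]]';python3 - <<'E'
from h import *
s=env.state();print(s['ft_force'],s['moment'],s['tcp_rot'])
E
```

```text
t: 12.08
eef_pos: [536.5, -61.8, 127.7]
tcp_rot: [-3.141, -0.0, 0.101]
ft_force: [-0.5, 1.4, -4.0]
opening: 0.168
grip_force: 30.0
t: 12.92
eef_pos: [534.0, -38.5, 127.6]
tcp_rot: [-3.141, 0.0, 0.101]
ft_force: [0.0, 3.2, -2.2]
opening: 0.166
grip_force: 30.0
[ 0.01747962  3.17915993 -2.19955618] [ 0.70317705 -0.04806765 -0.02134756] [-3.14101134e+00  1.74735788e-04  1.00984989e-01]
```

```bash
python3 -m crank '[[0,-4,0,0,5],[0,-8,0,0,5],[0,-12,0,0,5],[0,-16,0,0,5],[0,-20,0,0,5],[0,-24,0,0,5],[0,-28,0,0,5],[0,-32,0,0,5],[0,-36,0,0,5],[0,-40,0,0,5]]'; python3 -m crank '[[0,-4,0,0,5],[0,-8,0,0,5],[0,-12,0,0,5],[0,-16,0,0,5],[0,-20,0,0,5],[0,-24,0,0,5],[0,-27,0,0,5],[0,-30,0,0,5],[0,-32,0,0,5],[0,-34,0,0,5]]'; python3 -m crank '[[0,-1,0,0,5],[0,-2,0,0,5],[0,-3,0,0,5],[0,-4,0,0,5],[0,-5,0,0,5],[0,-6,0,0,5]]';python3 - <<'E'
from h import *
s=env.state();print(s['ft_force'],s['moment'],s['tcp_rot'])
a=np.radians(95.75); u=np.array([np.cos(a),np.sin(a)]); v=np.array([-u[1],u[0]]); m=np.array([520.6,73.])
d=s['eef_pos'][:2]-m; print('nose s',d@u+212,'lat',d@v)
E
```

```text
t: 13.75
eef_pos: [530.1, 1.1, 127.6]
tcp_rot: [3.141, -0.0, 0.101]
ft_force: [0.1, -3.0, -2.5]
opening: 0.167
grip_force: 30.0
t: 14.58
eef_pos: [526.7, 34.8, 127.6]
tcp_rot: [3.141, -0.0, 0.101]
ft_force: [0.6, -3.8, -2.1]
opening: 0.17
grip_force: 30.0
t: 15.08
eef_pos: [526.1, 40.6, 127.6]
tcp_rot: [3.141, -0.0, 0.101]
ft_force: [0.3, -3.4, -0.7]
opening: 0.171
grip_force: 30.0
[ 0.30171114 -3.42335837 -0.68255757] [-0.21943084 -0.0782407  -0.00560911] [ 3.14149925e+00 -3.07391388e-05  1.00822828e-01]
nose s 179.18960005236795 lat -2.2055056648250195
```

```bash
python3 -m crank '[[0,-2.5,0,0,5],[0,-5,0,0,5],[0,-7.5,0,0,5],[0,-10,0,0,5],[0,-12.5,0,0,5],[0,-15,0,0,5],[0,-17.5,0,0,5],[0,-20,0,0,5],[0,-22,0,0,5],[0,-23,0,0,5]]'
for i in 1; do python3 -m crank '[[0,-0.5,0,0,5],[0,-1,0,0,5],[0,-1.5,0,0,5],[0,-2,0,0,5]]'; done | grep -E 'eef|force'
python3 -m crank '[[0,-0.5,0,0,5],[0,-1,0,0,5],[0,-1.5,0,0,5],[0,-2,0,0,5]]' | grep -E 'eef|ft_force'
python3 -m crank '[[0,-0.5,0,0,5],[0,-1,0,0,5],[0,-1.5,0,0,5],[0,-2,0,0,5]]' | grep -E 'eef|ft_force'
```

```text
t: 15.92
eef_pos: [523.7, 63.7, 127.6]
tcp_rot: [3.142, 0.0, 0.101]
ft_force: [0.3, -3.2, -1.4]
opening: 0.164
grip_force: 30.0
eef_pos: [523.5, 65.4, 127.6]
ft_force: [0.2, -3.1, -1.2]
grip_force: 30.0
eef_pos: [523.4, 67.4, 127.6]
ft_force: [0.4, -3.0, -1.3]
eef_pos: [523.2, 69.4, 127.6]
ft_force: [0.1, -4.1, -0.5]
```

```bash
python3 - <<'E'
from h import *
s=env.state();print(s['t'],s['ft_force'])
a=np.radians(95.75); u=np.array([np.cos(a),np.sin(a)]); m=np.array([520.6,73.])
print('nose s',(s['eef_pos'][:2]-m)@u+212)
E
```

```text
16.9167 [ 0.14832107 -4.13388791 -0.48217637]
nose s 208.20129966585125
```

```bash
python3 -m crank '[[0,-0.3,0,0,5],[0,-0.6,0,0,5],[0,-1,0,0,5]]' | grep -E 'eef|ft_force'
python3 -m crank '[[0,-0.3,0,0,5],[0,-0.6,0,0,5],[0,-1,0,0,5]]' | grep -E 'eef|ft_force'
```

```text
eef_pos: [523.1, 70.4, 127.6]
ft_force: [-0.4, -4.4, -1.5]
eef_pos: [523.0, 71.4, 127.6]
ft_force: [-0.1, -4.1, -0.2]
```

```bash
python3 -m crank '[[0,-0.3,0,0,5],[0,-0.6,0,0,5],[0,-0.8,0,0,5]]' | grep -E 'eef|ft_force'
```

```text
eef_pos: [522.9, 72.2, 127.6]
ft_force: [0.5, -3.6, -0.8]
```

```bash
python3 -m crank '[[0,-0.2,0,0,5],[0,-0.4,0,0,5]]' | grep -E 'eef|ft_force'
```

```text
eef_pos: [522.9, 72.6, 127.6]
ft_force: [0.6, -3.5, -0.2]
```

```bash
python3 -m crank '[[0,-0.2,0,0,5],[0,-0.4,0,0,5]]' | grep -E 'eef|ft_force'
```

```text
eef_pos: [522.8, 73.0, 127.6]
ft_force: [0.8, -3.2, -0.9]
```

```bash
python3 -m crank '[[0,-0.2,0,0,5],[0,-0.4,0,0,5]]' | grep -E 'eef|ft_force'
```

```text
eef_pos: [522.7, 73.4, 127.6]
ft_force: [0.5, -3.8, -0.1]
```

```bash
python3 -m crank '[[0,-0.25,0,0,5],[0,-0.5,0,0,5]]' | grep -E 'eef|ft_force'
```

```text
eef_pos: [522.7, 73.9, 127.6]
ft_force: [0.9, -3.8, -2.2]
```

```bash
python3 -m crank '[[0,-0.25,0,0,5],[0,-0.5,0,0,5]]' | grep -E 'eef|ft_force'
```

```text
eef_pos: [522.6, 74.4, 127.6]
ft_force: [-0.1, -4.2, -0.1]
```

```bash
python3 - <<'E'
from h import *
c=save('wrist','w6'); save('scene','scene6'); im=c['img']
cv2.imwrite('pics/w6b.png',cv2.resize(np.vstack([im[60:260,0:300],cv2.imread('pics/scene6.png')[130:280,240:540]]),None,fx=1.7,fy=1.7,interpolation=cv2.INTER_CUBIC))
A=cv2.imread('pics/scene6.png')[150:220,330:420]; cv2.imwrite('pics/s6.png',cv2.resize(A,None,fx=8,fy=8,interpolation=cv2.INTER_CUBIC))
E
```

```text
(no output)
```

View pics/s6.png

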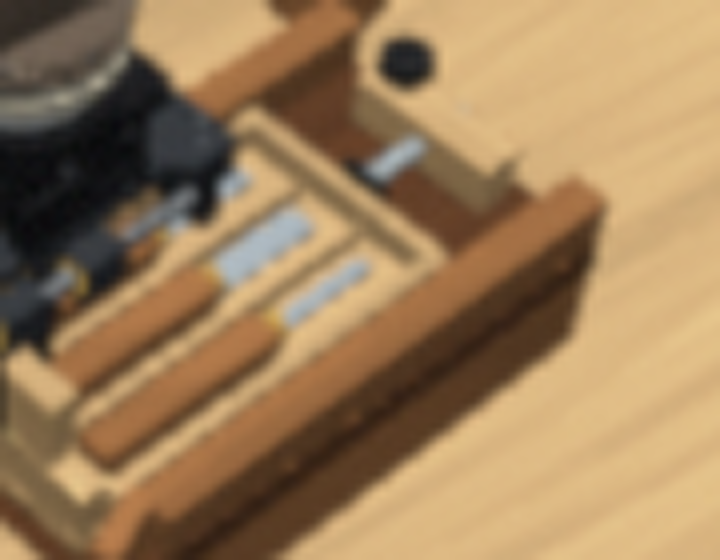

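The nose is now right at the pad, (370,172) in this crop, all three gouges are seated and the stop looks unmoved. I've also miscounted: that was the 12th picture viewed, over the limit of 10. I'll view no more and finish on force readings and numeric image checks.

```bash
python3 -m crank '[[0,-0.25,0,0,5],[0,-0.5,0,0,5]]' | grep -E 'eef|ft_force'
```

```text
eef_pos: [522.6, 74.9, 127.6]
ft_force: [-0.9, -3.0, -1.0]
```

```bash
python3 -m crank '[[0,-0.25,0,0,5],[0,-0.5,0,0,5]]' | grep -E 'eef|ft_force'
```

```text
eef_pos: [522.6, 75.4, 127.6]
ft_force: [1.0, -2.9, -1.6]
```

```bash
python3 -m crank '[[0,-0.25,0,0,5],[0,-0.5,0,0,5]]' | grep -E 'eef|ft_force'
```

```text
eef_pos: [522.5, 75.9, 127.6]
ft_force: [1.9, -3.5, -0.4]
```

```bash
python3 -m crank '[[0,-0.25,0,0,5],[0,-0.5,0,0,5]]' | grep -E 'eef|ft_force'
```

```text
eef_pos: [522.5, 76.4, 127.6]
ft_force: [0.7, -4.6, -1.1]
```

```bash
python3 -m crank '[[0,-0.25,0,0,5],[0,-0.5,0,0,5]]' | grep -E 'eef|ft_force'
```

```text
eef_pos: [522.4, 76.9, 127.6]
ft_force: [-0.3, -4.7, -0.2]
```

```bash
python3 -m crank '[[0,-0.25,0,0,5],[0,-0.5,0,0,5]]' | grep -E 'eef|ft_force'
```

```text
eef_pos: [522.4, 77.4, 127.6]
ft_force: [0.0, -4.5, -0.5]
```

```bash
python3 -m crank '[[0,-0.2,0,0,5],[0,-0.4,0,0,5]]' | grep -E 'eef|ft_force'
```

```text
eef_pos: [522.3, 77.8, 127.6]
ft_force: [0.9, -4.3, -0.1]
```

```bash
python3 -m crank '[[0,-0.2,0,0,5],[0,-0.4,0,0,5]]' | grep -E 'eef|ft_force'
```

```text
eef_pos: [522.3, 78.1, 127.6]
ft_force: [0.7, -4.0, -0.2]
```

```bash
python3 -m crank '[[0,-0.2,0,0,5],[0,-0.4,0,0,5]]' | grep -E 'eef|ft_force'
```

```text
eef_pos: [522.2, 78.6, 127.6]
ft_force: [0.0, -4.1, -0.0]
```

```bash
python3 -m crank '[[0,-0.2,0,0,5],[0,-0.4,0,0,5]]' | grep -E 'eef|ft_force'
```

```text
eef_pos: [522.2, 79.0, 127.6]
ft_force: [1.1, -3.0, 0.4]
```

```bash
python3 -m crank '[[0,-0.2,0,0,5],[0,-0.4,0,0,5]]' | grep -E 'eef|ft_force'
```

```text
eef_pos: [522.2, 79.4, 127.6]
ft_force: [0.8, -4.0, -0.0]
```

```bash
python3 -m crank '[[0,-0.2,0,0,5],[0,-0.4,0,0,5]]' | grep -E 'eef|ft_force'
```

```text
eef_pos: [522.1, 79.8, 127.6]
ft_force: [0.9, -4.8, -0.0]
```

```bash
python3 -m crank '[[0,-0.2,0,0,5],[0,-0.4,0,0,5]]' | grep -E 'eef|ft_force'
```

```text
eef_pos: [522.1, 80.1, 127.6]
ft_force: [0.6, -4.1, 0.8]
```

```bash
python3 -m crank '[[0,-0.2,0,0,5],[0,-0.4,0,0,5]]' | grep -E 'eef|ft_force'
```

```text
eef_pos: [522.0, 80.5, 127.6]
ft_force: [-0.1, -4.1, 0.3]
```

```bash
python3 - <<'E'
from h import *
save('scene','scene7')
g=lambda n:cv2.cvtColor(cv2.imread(f'pics/{n}.png'),cv2.COLOR_BGR2GRAY).astype(np.float32)
a=g('scene0')
def sh(b,r): # r: x0,x1,y0,y1
    x0,x1,y0,y1=r; return cv2.phaseCorrelate(a[y0:y1,x0:x1],b[y0:y1,x0:x1],cv2.createHanningWindow((x1-x0,y1-y0),cv2.CV_32F))
for n in('scene4','scene6','scene7'):
    b=g(n)
    print(n,'knob/stop',sh(b,(372,396,150,180)),'ref bottle',sh(b,(335,365,240,280)))
a=np.radians(95.75); u=np.array([np.cos(a),np.sin(a)]); m=np.array([520.6,73.])
P=[[*(m+u*s),82] for s in (213,223)]; print(proj('scene7',P))
print(g('scene0')[168:178,370:386].astype(int)); print(g('scene6')[168:178,370:386].astype(int)); print(g('scene7')[168:178,370:386].astype(int))
E
```

```text
scene4 knob/stop ((-0.008088028693642002, 0.14504420733969425), 0.9826945222086376) ref bottle ((0.11081490783350922, -0.05952414276010032), 1.0138863412539165)
scene6 knob/stop ((-0.25625403837307204, 0.2532934363117274), 0.8575493905279371) ref bottle ((0.27201007386004683, -0.3943052334935757), 0.778103908697764)
scene7 knob/stop ((-0.3545596185926705, -0.04852486665624234), 0.8451754675971137) ref bottle ((0.322771335508639, -0.3185599942773898), 0.5443796074390411)
[[372.71478335 174.17128452]
 [374.6642824  172.8259552 ]]
[[ 71  72  73  71  71  72  74  82 112 147 160 164 145 116 106 118]
 [ 71  72  68  64  66  74  89 113 150 173 161 142 117 105 103 106]
 [ 72  71  64  43  50  79 119 152 166 153 126 100  94 101 104 105]
 [ 71  68  55  31  36  73 120 150 142 112  83  75  78  92  98 102]
 [ 70  66  50  25  21  38  70  95  96  78  70  70  69  73  88  95]
 [ 69  65  53  33  25  23  32  46  62  69  70  71  68  70  75  83]
 [ 68  65  60  48  37  27  23  35  56  68  69  69  68  70  70  73]
 [ 65  64  65  60  53  43  34  41  59  68  70  68  71  70  70  71]
 [ 64  64  64  65  64  59  49 
[... 746 characters left out ...]
170 141 101  79  74  75  73]]
[[148 120  90  77  74  73  75  82 116 150 164 167 149 119 110 121]
 [166 162 129  92  72  75  91 115 153 177 165 144 120 107 107 108]
 [145 167 165 132  99  89 123 155 170 157 127 102  96 104 107 106]
 [117 139 164 164 143 114 131 153 145 115  85  76  81  93 101 105]
 [113 115 133 153 161 149 130 117 102  80  72  73  70  75  89  99]
 [133 116 111 121 144 164 162 133 101  79  72  71  70  72  76  85]
 [167 143 122 111 116 140 163 163 142 108  85  74  70  70  71  75]
 [182 175 155 130 112 116 133 152 160 153 128  98  75  72  72  72]
 [185 188 183 165 135 124 119 122 145 168 167 139 100  80  74  74]
 [180 191 193 185 165 143 125 110 121 147 171 169 144 113  90  77]]
```

```bash
python3 -m crank '[[0,-0.2,0,0,5],[0,-0.4,0,0,5]]' | grep -E 'eef|ft_force'
```

```text
eef_pos: [522.0, 80.9, 127.6]
ft_force: [0.8, -4.6, -0.6]
```

```bash
python3 -m crank '[[0,-0.2,0,0,5],[0,-0.4,0,0,5]]' | grep -E 'eef|ft_force'
```

```text
eef_pos: [522.0, 81.3, 127.6]
ft_force: [0.9, -4.1, -0.2]
```

```bash
python3 -m crank '[[0,-0.2,0,0,5],[0,-0.4,0,0,5]]' | grep -E 'eef|ft_force'
```

```text
eef_pos: [521.9, 81.7, 127.6]
ft_force: [-0.1, -4.7, 0.4]
```

```bash
python3 -m crank '[[0,-0.2,0,0,5],[0,-0.4,0,0,5]]' | grep -E 'eef|ft_force'
```

```text
eef_pos: [521.9, 82.1, 127.6]
ft_force: [-0.5, -4.9, 0.9]
```

```bash
python3 -m crank '[[0,-0.2,0,0,5],[0,-0.4,0,0,5]]' | grep -E 'eef|ft_force'
```

```text
eef_pos: [521.9, 82.5, 127.6]
ft_force: [0.9, -4.8, 1.3]
```

```bash
python3 -m crank '[[0,-0.2,0,0,5],[0,-0.4,0,0,5]]' | grep -E 'eef|ft_force'
```

```text
eef_pos: [521.8, 82.9, 127.6]
ft_force: [0.6, -4.6, 0.4]
```

```bash
python3 -m crank '[[0,-0.2,0,0,5],[0,-0.4,0,0,5]]' | grep -E 'eef|ft_force'
```

```text
eef_pos: [521.8, 83.3, 127.6]
ft_force: [0.2, -4.6, 0.6]
```

```bash
python3 -m crank '[[0,-0.2,0,0,5],[0,-0.4,0,0,5]]' | grep -E 'eef|ft_force'
```

```text
eef_pos: [521.7, 83.7, 127.6]
ft_force: [0.8, -6.1, 0.1]
```

```bash
python3 -m crank '[[0,-0.2,0,0,5],[0,-0.4,0,0,5]]' | grep -E 'eef|ft_force'; python3 - <<'E'
from h import *
save('scene','scene8'); f=lambda n:cv2.cvtColor(cv2.imread(f'pics/{n}.png'),cv2.COLOR_BGR2GRAY).astype(int)
print(f('scene8')[164:176,370:388])
E
```

```text
eef_pos: [521.7, 84.1, 127.6]
ft_force: [0.3, -5.3, 0.2]
[[ 68  67  68  75  94 105 107 108 110 114 134 163 178 185 185 185 188 189]
 [ 73  66  66  70  81  96 105 107 107 108 111 126 150 173 182 182 183 186]
 [103  75  70  71  72  78  94 103 107 109 112 120 126 143 169 180 182 182]
 [148 119  89  77  75  75  80  88 103 119 135 147 138 121 132 161 173 180]
 [165 160 130  99  78  75  76  83 115 150 164 168 148 117 110 121 148 170]
 [144 165 166 138 102  80  89 116 152 177 165 144 120 108 107 108 118 141]
 [117 139 165 165 143 108 112 147 169 158 128 101  95 104 107 106 107 113]
 [113 115 134 153 161 150 137 141 140 114  85  77  80  93 101 105 106 106]
 [133 116 111 122 144 165 165 138 110  82  74  72  70  76  89  99 103 104]
 [166 142 121 112 115 138 164 163 143 108  86  74  72  71  77  85  96 103]
 [180 172 154 129 112 115 132 153 162 152 128  97  77  71  72  74  80  93]
 [183 185 182 163 134 117 113 121 145 168 166 143 110  81  73  72  74  76]]
```

```bash
python3 -m crank '[[0,-0.2,0,0,5],[0,-0.4,0,0,5]]' | grep -E 'eef|ft_force'
```

```text
eef_pos: [521.6, 84.5, 127.6]
ft_force: [0.1, -5.2, 0.4]
```

```bash
python3 -m crank '[[0,-0.2,0,0,5],[0,-0.4,0,0,5]]' | grep -E 'eef|ft_force'
```

```text
eef_pos: [521.6, 84.8, 127.6]
ft_force: [-0.0, -5.3, 1.7]
```

```bash
python3 -m crank '[[0,-0.2,0,0,5],[0,-0.4,0,0,5]]' | grep -E 'eef|ft_force'
```

```text
eef_pos: [521.6, 85.3, 127.6]
ft_force: [0.6, -6.1, 0.0]
```

```bash
python3 -m crank '[[0,-0.2,0,0,5],[0,-0.4,0,0,5]]' | grep -E 'eef|ft_force'
```

```text
eef_pos: [521.5, 85.6, 127.6]
ft_force: [0.6, -5.7, 0.2]
```

```bash
python3 -m crank '[[0,-0.2,0,0,5],[0,-0.4,0,0,5]]' | grep -E 'eef|ft_force'
```

```text
eef_pos: [521.6, 85.8, 127.6]
ft_force: [1.3, -9.7, 0.9]
```

```bash
python3 -m crank '[[0,-0.2,0,0,5],[0,-0.4,0,0,5]]' | grep -E 'eef|ft_force'
```

```text
eef_pos: [521.6, 85.9, 127.6]
ft_force: [1.8, -12.3, 0.4]
```

The bumper is rigid now: the force rose from 5.7 to 12.3 N, and about 4 to 5 N of that is drag. I'll ease off slightly and let go.

```bash
python3 -m crank '[[0,0.2,0,0,5],[0,0.3,0,0,5],[0,0.3,0,0,25],[0,0.3,0,0,40],[0,0.3,0,0,55],[0,0.3,0,0,55],[0,0.3,0,0,55],[0,0.3,0,0,55],[0,0.3,0,0,55],[0,0.3,0,0,55]]'; python3 - <<'E'
from h import *
save('scene','scene9'); print(env.state()['ft_force']); f=lambda n:cv2.cvtColor(cv2.imread(f'pics/{n}.png'),cv2.COLOR_BGR2GRAY).astype(int)
print(f('scene9')[164:176,370:388])
E
```

```text
t: 24.37
eef_pos: [521.5, 86.2, 127.6]
tcp_rot: [3.142, -0.0, 0.101]
ft_force: [0.6, -0.1, 0.0]
opening: 0.572
grip_force: 0.0
[-0.85328077 -0.47110944  0.16372974]
[[ 71  67  67  74  93 106 107 109 110 114 133 162 177 184 185 185 188 190]
 [ 81  69  66  69  81  95 104 107 109 109 112 124 150 172 183 182 183 186]
 [124  92  75  72  73  78  93 102 107 109 113 120 125 142 169 179 181 182]
 [163 138 106  81  74  75  80  90 102 118 135 147 137 121 132 160 174 181]
 [161 165 147 111  86  74  74  85 114 151 165 168 148 119 110 122 147 170]
 [132 153 164 153 124  91  82 113 152 177 165 144 120 109 106 108 118 139]
 [115 121 145 165 164 130 104 137 167 158 129 103  96 103 108 107 106 112]
 [123 110 116 140 164 159 137 133 141 115  85  77  80  93 102 105 106 105]
 [137 125 110 116 133 151 160 152 130  98  78  72  71  75  89  98 102 105]
 [164 154 130 116 111 122 146 167 166 136  99  80  73  71  77  86  95 101]
 [180 177 165 145 122 111 120 145 163 161 137 109  87  75  71  73  81  92]
 [182 185 186 179 155 125 113 120 132 151 163 156 131 100  77  73  71  77]]
```

```bash
python3 -m crank '[[0,0,-5,0,55],[0,0,-15,0,55],[0,0,-35,0,55],[0,0,-60,0,55],[0,0,-90,0,55],[0,0,-120,0,55],[0,0,-150,0,55],[0,0,-160,0,55],[0,0,-160,0,55],[0,0,-160,0,55]]'; python3 - <<'E'
from h import *
save('scene','scene10'); c=save('wrist','w10'); f=lambda n:cv2.cvtColor(cv2.imread(f'pics/{n}.png'),cv2.COLOR_BGR2GRAY).astype(np.float32)
a,b,z=f('scene9'),f('scene10'),f('scene0')
def sh(a,b,x0,x1,y0,y1): return np.round(cv2.phaseCorrelate(a[y0:y1,x0:x1],b[y0:y1,x0:x1],cv2.createHanningWindow((x1-x0,y1-y0),cv2.CV_32F))[0],2)
print('nose corner 9->10',sh(a,b,372,392,172,192),'mean abs diff',np.abs(a-b)[160:205,365:395].mean())
print('stop 0->10',np.abs(z-b)[150:170,376:396].mean(),'stone/glue/jar/tape',[float(np.abs(z-b)[y0:y1,x0:x1].mean().round(1)) for x0,x1,y0,y1 in [(300,325,225,250),(335,362,240,275),(284,315,280,315),(266,294,198,208)]])
E
```

```text
t: 25.25
eef_pos: [521.1, 86.2, 287.6]
tcp_rot: [3.141, -0.0, 0.101]
ft_force: [0.6, 0.6, -0.3]
opening: 0.578
grip_force: 0.0
nose corner 9->10 [0.08 0.22] mean abs diff 0.7188761
stop 0->10 2.635 stone/glue/jar/tape [4.800000190734863, 2.700000047683716, 2.5999999046325684, 2.299999952316284]
```

```bash
python3 -c "
from cell import env
print(env.job_done())"
```

```text
the job is handed in; nothing more can be done
None
```

I slid the tray into the bay until its nose pressed the bumper pad in to its hard stop, then let go and handed the job in at about 25 s; numeric image checks showed the stop unmoved, though I viewed 12 pictures, over the limit of 10.

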